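# Chock the pastry board up to its height gauge

### The arm

A 6-joint arm with a two-finger parallel gripper is mounted at the origin on a cart in front of the work surface, level with it; the furniture and walls round the work are solid. World frame = base frame: x ahead of the robot, y to its left, z up, the work surface at z = 0. Lengths are in mm, angles in rad, forces in N, time in s.
With the tool pointing down it reaches from about 300 to 775 mm from the base axis. Payload 14.6 kg.
Tool frame: the origin (TCP) lies on the centre line of the jaws, within the pads' length; the fingertips stand 19 mm ahead of it and the grasp point (between the pads) is the TCP (bot.tip_reach is the distance from the TCP to the fingertips, in mm); y points along the fingers, x is the direction in which the jaws open and shut, and the axes are right-handed (so a half turn about y gives the same grasp; the last joint's range is limited). The gripper opens to 85 mm and grips with 20 to 120 N. Pads are 22 mm wide; open, the fingers measure 114 mm over their backs; the gripper's body (76 mm by 85 mm) begins 54 mm behind the grasp point. The pads swing forward as they close: fully open they stand 13 mm farther back than shut.
Start: joints at [1.242, 0.3, 1.521, -0, 1.321, -0.067], TCP at [142.349, 531.25, 250.281] pointing down, gripper open.
Joint ranges: [-3.03, 3.03], [-0.79, 2.21], [0.23, 2.52], [-1.04, 4.18], [0, 3.07], [-2.55, 2.55]. Speed limits (rad/s): [2.22, 2.22, 2.57, 3.14, 3.14, 3.14].

### API

Orientations are given as a unit quaternion [w, x, y, z].
In Python, from rig import bot gives the robot as it stands. Calls block until the motion is done:
- bot.move_to(position, orientation): joint-space move of the TCP to a pose.
- bot.servo_line(position, attitude=None, speed=150, until_force=None): straight line of the TCP; attitude=None keeps the orientation; speed is the mean speed in mm/s. With until_force (N) it stops when the force on the tool has changed by that much, and returns True; else False.
- bot.move_joints(angles): joint-space move.
- bot.move_gripper(opening, grip_force=None): finger opening in mm; grip_force is the grip in N (None keeps the last); returns when the fingers have stopped.
- bot.dwell(seconds).
- bot.ik(position, orientation): joint angles nearest the present ones, or None.
- bot.read_state(): the state.
- bot.read_camera(name): name is "scene" or "side" or "wrist"; returns a dict with "image" (480x640x3 uint8, blue, green, red), "depth" (480x640 float32, mm along the optical axis (not along the pixel's ray), 0 where there is no reading), "fovy" (degrees; the focal length in pixels is half the picture's height over the tangent of half this angle, whatever the lens; pixels are square), "cx", "cy" (the principal point, pixels), "eye" and "attitude" of the camera in the world; the wrist camera has in their place "mount" (4x4, takes a point from camera to tool coordinates, whose origin is the TCP and whose axes are the tool frame's). Camera axes: x right, y down, z forward; pixel columns grow to the right and rows downward; lengths in mm; the calibration is good to about 2 mm. A picture is of the moment at which its call begins: read the wrist's pose just before it.
A pose or a line that the arm cannot do raises bot.MotionError and nothing moves.
- bot.finish_job(): hands the job in, once; it reports no verdict.
The state is a dict: "clock": time; "joint_positions": joint angles; "qvel": joint speeds; "effort": joint torques, N m; "ee_pos": TCP position; "tool_rot": TCP orientation; "ft_force": force on the tool from outside, world axes, zero at the start; "moment": the same for the moment, N m; "grip_width": finger opening in mm.
Only numpy, scipy, OpenCV 4.12 (cv2) and the standard library are available. Lean on these libraries where they do the work, as an engineer would, in place of code of your own. Each camera call takes 0.05 s, during which the arm holds its last target.

### The job

The pastry board on its hinged stand sags at the front. Pick up the loose wooden wedge, slide its thin end squarely under the middle of the board's front edge, and keep sliding it in until the board has risen to the steel gauge tongue and bears on it snugly but lightly (about 8 newtons: the tongue bends above 20). Leave the wedge holding it there; do not lift the board by hand or disturb the other things.

Things in the scene. Friction and masses are not known exactly. Their poses are not given: they have to be found in the camera images.
- stand: Fixed dark wooden frame, 260 x 336 mm, that carries the board on a hinge. Origin: on the worktop under the middle of the board's front edge; x points level from the front edge to the hinge (the direction in which the wedge is slid in), y along the front edge, z up. Side rails 14 mm high at y = +-160 mm; between them, under the board, the worktop is free.
- deck: The hinged wooden board, 235 mm (x, front to hinge) x 290 mm (y) x 24 mm thick. Origin: centre of its underside; the hinge line is the rear edge of the underside, 34 mm above the worktop; z up from its face. It starts drooped 0.07 rad (underside of the front edge about 18 mm above the worktop) and swings up freely; half its weight (0.65 to 1.3 kg, hidden) rests on the wedge.
- tongue: Fixed flat steel tongue of the height gauge, 18 x 52 x 6 mm, on a post at the board's front corner (stand's y = -162 mm), reaching inwards 25 mm over the board. Its underside is the height mark, 55 to 61 mm above the worktop, different each time. Origin: on the underside, 22 mm behind the board's front edge and 9 mm inside its side edge. Rigid: once the board meets it, the push climbs steeply.
- wedge: Loose light wooden wedge, 176 mm long, 40 mm wide, 0.18 kg, lying flat. Origin: on its underside at mid-length; x to the thin end, z up. The ramp rises evenly (1 in 4) from 4 mm thick at the thin end (x = +88 mm) to 38 mm at x = -48 mm; the plain tail block, 38 mm high and 40 mm across y, x = -48 to -88 mm, is the place to grip it.
- wedge_tip (a point): Middle of the wedge's thin end, on its underside. The ramp is waxed (friction about 0.3), and the wedge holds itself when let go. Sliding it in under the board's weight takes about 3 to 13 N; pressing the board on the tongue adds roughly 1 N of push per newton.
- pepper_mill: Bystander: dark wooden pepper mill, 58 mm wide, 160 mm tall; origin under its centre.
- jar_pasta: Bystander: glass jar of pasta, 81 mm wide, 163 mm tall; origin under its centre.
- tape_roll: Bystander: roll of tape lying flat, 104 mm wide, 25 mm high; origin under its centre.
- garlic: Bystander: garlic bulb, 60 mm wide, 58 mm high; origin under its centre.
- mug_a: Bystander: mug with a handle, 78 mm wide, 101 mm tall; origin under its centre.
- green_cup: Bystander: tall plain cup, 80 mm wide, 112 mm tall; origin under its centre.
- front_edge (a point): Middle of the front edge of the board's underside; moves with the board. 12 mm behind it a round rubber bead, 70 mm long, runs across under the board; the wedge bears on it. The bead stands 3 to 9 mm below the underside, set differently each time and not measured, and gives 1 mm per 12 N.

How it is judged:
By the outcome, as a careful person would: the job done as asked, in the order asked, and still so for the second after the job is handed in, with the robot touching nothing.
It also fails if it takes over 58 s, if anything falls off the work surface, if the arm or the gripper's body presses on something with over 40 N, if the wrist force passes 120 N, or if a joint passes its speed limit or range.

## Working session

There is one attempt and no reset: what is moved stays moved. The work goes in short steps, each a Python script; the robot and the scene stay as the last script left them, time stands still between calls to the robot, and variables do not carry over. Pictures are saved under pics/ and viewed, and the job is handed in when it is done.

```bash
ls; mkdir -p pics; cat > h.py <<'E'
import numpy as np, cv2
from rig import bot
from scipy.spatial.transform import Rotation as R
def rot(q): return R.from_quat([q[1],q[2],q[3],q[0]]).as_matrix()
def quat(M):
    q=R.from_matrix(M).as_quat(); return [q[3],q[0],q[1],q[2]]
def cloud(name, st=None):
    if name=='wrist': st=bot.read_state()
    c=bot.read_camera(name); d=c['depth']; f=240/np.tan(np.radians(c['fovy'])/2)
    v,u=np.mgrid[0:480,0:640]
    P=np.stack([(u-c['cx'])/f*d,(v-c['cy'])/f*d,d],-1)
    if name=='wrist':
        M=np.array(c['mount']); T=np.eye(4);T[:3,:3]=rot(st['tool_rot']);T[:3,3]=st['ee_pos'];M=T@M
        W=P@M[:3,:3].T+M[:3,3]
    else:
        a=np.array(c['attitude']); A=a if a.shape==(3,3) else rot(a)
        W=P@A.T+np.array(c['eye'])
    W[d<=0]=np.nan
    return c,W
E
python3 - <<'E'
from h import *
s=bot.read_state(); print(s)
for n in ['scene','side','wrist']:
    c,W=cloud(n); cv2.imwrite(f'pics/{n}0.png',c['image']); np.save(f'{n}0.npy',W)
    print(n,c['fovy'],c.get('eye'),c.get('attitude'),c.get('mount'))
E
```

```text
pics
{'clock': 0.0, 'joint_positions': array([ 1.24239639e+00,  3.00499948e-01,  1.52156518e+00,  1.15898277e-05,
        1.32070191e+00, -6.66184884e-02]), 'qvel': array([-0.00057817, -0.0013197 ,  0.00167464,  0.0006793 ,  0.000137  ,
       -0.00039203]), 'effort': array([ 2.09071404e-04, -5.43514323e+01, -3.61784577e+01, -6.47548131e-05,
        4.20017299e-03,  3.87839725e-05]), 'ee_pos': array([142.28495369, 531.06477281, 249.71220302]), 'tool_rot': array([-0.56075521,  0.56120916,  0.43011579, -0.43081119]), 'ft_force': array([ 0.15427545,  0.05495695, -0.45877385]), 'moment': array([0.00651131, 0.0224645 , 0.02487484]), 'grip_width': 85.15409714937478}
scene 42.47984304071236 [-271.63566856 -684.48767412 1202.52516771] [-0.348728    0.83994416 -0.38405485  0.15932504] None
side 56.23789103512726 [ 221.24748671 -882.37410123  675.48094795] [-0.47885224  0.86003263 -0.14989811  0.09260112] None
wrist 58.25363548077044 None None [[ 9.99999531e-01  8.88520209e-04 -3.85685830e-04  6.32000995e-01]
 [ 6.39300722e-04 -3.06298575e-01  9.51935278e-01 -1.24448257e+02]
 [ 7.27678713e-04 -9.51935078e-01 -3.06298999e-01  7.79418658e+01]
 [ 0.00000000e+00  0.00000000e+00  0.00000000e+00  1.00000000e+00]]
```

View pics/scene0.png

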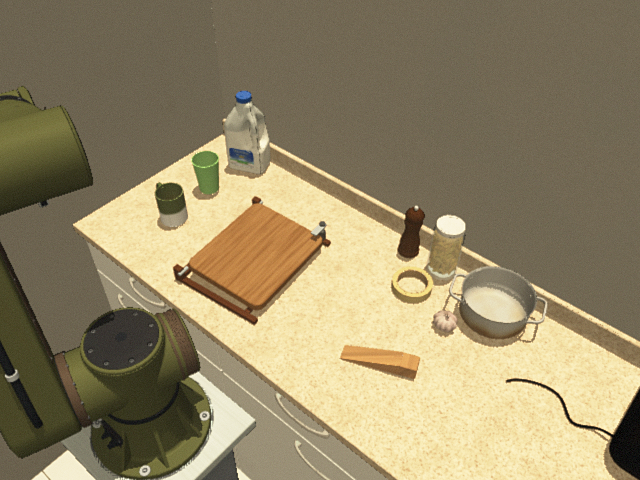

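View pics/side0.png

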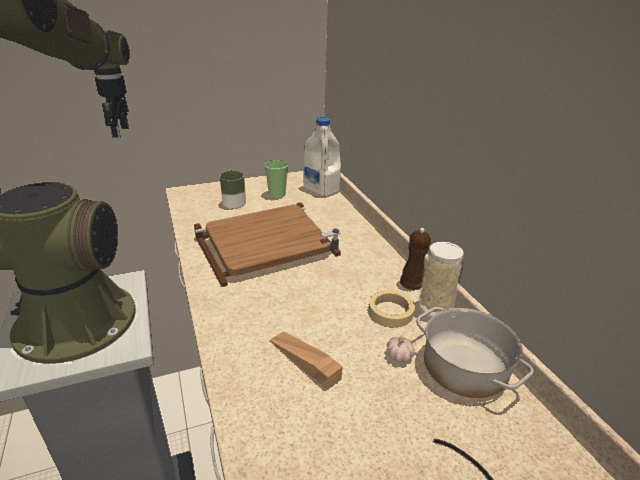

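View pics/wrist0.png

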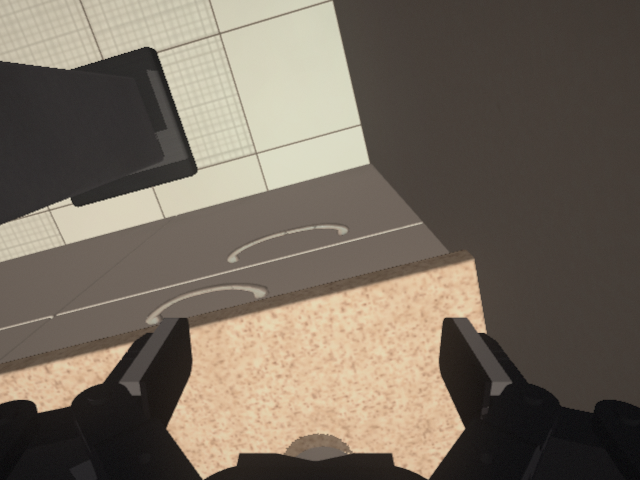

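The scene view shows the board at about (190-325, 205-310), with the tongue at (318, 230). The front edge runs (255,305)-(325,240) and faces the wedge. The wedge is at (342-419, 345-377), thin end left. Next I measure from the clouds.

```bash
cat > m.py <<'E'
from h import *
for n in ['scene','side']:
    W=np.load(f'{n}0.npy'); I=cv2.imread(f'pics/{n}0.png')
    pts={'scene':dict(table=(330,310),board=(255,250),wedgetop=(412,357),tip=(345,353),tongue=(318,230)),'side':dict(table=(240,320),board=(270,240),tongue=(330,235),wedge=(330,362))}[n]
    for k,(u,v) in pts.items(): print(n,k,W[v,u].round(1), I[v,u])
    # points between
    ok=np.isfinite(W).all(-1)
    t=ok&(abs(W[...,2])<8)&(W[...,0]>200)&(W[...,0]<800)
    A=np.c_[W[t][:,:2],np.ones(t.sum())]; print('table plane',np.linalg.lstsq(A,W[t][:,2],rcond=None)[0], t.sum())
    # top-down map
    m=ok&(W[...,2]>12)&(W[...,2]<80)&(W[...,0]>200)&(W[...,0]<900)&(abs(W[...,1])<700)
    lab=cv2.connectedComponents(m.astype(np.uint8))[1]
    for i in range(1,lab.max()+1):
        q=W[lab==i]
        if len(q)>60: print(i,len(q),q.min(0).round(),q.max(0).round(),q.mean(0).round())
E
python3 m.py
```

```text
scene table [477.4 -92.7   2.1] [169 227 245]
scene board [474.7 160.   46.1] [ 75 137 194]
scene wedgetop [ 471.9 -334.9   38.8] [ 88 157 218]
scene tip [ 400.7 -201.4    5.8] [ 88 150 208]
scene tongue [623.5  71.5  65.5] [193 215 218]
table plane [ 1.19464695e-04  5.46418130e-04 -3.26794555e-01] 78952
1 3502 [200. 639.  12.] [845. 672.  80.] [493. 660.  46.]
2 4663 [ 697. -161.   12.] [847. 512.  80.] [806. 171.  48.]
6 93 [587. 483.  55.] [637. 519.  80.] [617. 505.  71.]
8 356 [561. 440.  12.] [622. 497.  80.] [582. 459.  47.]
12 204 [423. 449.  40.] [483. 499.  80.] [462. 485.  64.]
15 513 [401. 414.  12.] [475. 476.  80.] [428. 432.  46.]
16 8877 [291.  16.  12.] [657. 317.  75.] [458. 146.  46.]
22 7744 [ 641. -700.   12.] [ 846. -190.   80.] [ 785. -445.   49.]
23 650 [ 618. -253.   12.] [ 724. -149.   31.] [ 667. -203.   22.]
39 405 [ 589. -360.   13.] [ 642. -299.   59.] [ 610. -334.   34.]
43 1159 [ 397. -361.   12.] [ 483. -209.   45.] [ 439. -296.   27.]
side table [ 3.414e+02 -1.161e+02 -3.000e-01] [167 206 229]
side board [477.5 118.3  46.1] [ 91 126 173]
side tongue [630.6  69.2  60.1] [121 126 129]
side wedge [ 468.6 -332.1   38.9] [ 98 140 189]
table plane [ 6.59563541e-04 -2.00750518e-04 -1.05889340e+00] 66558
1 2412 [200. 646.  12.] [762. 673.  80.] [450. 660.  49.]
2 2607 [703. -26.  12.] [846. 508.  80.] [809. 255.  47.]
3 337 [565. 438.  13.] [630. 484.  80.] [594. 454.  48.]
5 457 [408. 413.  12.] [485. 466.  80.] [441. 428.  46.]
6 6434 [296.  17.  12.] [661. 314.  72.] [467. 133.  44.]
8 13773 [ 644. -693.   12.] [844. -78.  80.] [ 786. -446.   49.]
9 764 [ 621. -255.   12.] [ 725. -149.   27.] [ 670. -207.   21.]
10 1341 [ 401. -363.   12.] [ 488. -216.   41.] [ 445. -307.   27.]
11 566 [ 594. -361.   12.] [ 647. -304.   56.] [ 615. -341.   33.]
```

```bash
cat > m2.py <<'E'
from h import *
import sys
def deck(W):
    ok=np.isfinite(W).all(-1)
    m=ok&(W[...,2]>34)&(W[...,2]<66)&(W[...,0]>280)&(W[...,0]<670)&(W[...,1]>0)&(W[...,1]<330)
    q=W[m]
    # ransac plane
    best=None;rng=np.random.default_rng(0)
    for _ in range(300):
        s=q[rng.choice(len(q),3,False)]; n=np.cross(s[1]-s[0],s[2]-s[0]); 
        if np.linalg.norm(n)<1e3: continue
        n/=np.linalg.norm(n); n*=np.sign(n[2])
        if n[2]<.95: continue
        k=abs((q-s[0])@n)<2
        if best is None or k.sum()>best.sum(): best=k
    p=q[best]; c=p.mean(0); n=np.linalg.svd(p-c,full_matrices=False)[2][2]; n*=np.sign(n[2])
    M=np.zeros(m.shape,np.uint8); idx=np.argwhere(m)[best]; M[idx[:,0],idx[:,1]]=1
    M=cv2.morphologyEx(M,cv2.MORPH_OPEN,np.ones((5,5)))
    p=W[M>0]
    r=cv2.minAreaRect(p[:,:2].astype(np.float32))
    return c,n,r,p
def wedge(W):
    ok=np.isfinite(W).all(-1)
    m=ok&(W[...,2]>9)&(W[...,2]<50)&(W[...,0]>340)&(W[...,0]<540)&(W[...,1]>-420)&(W[...,1]<-150)
    lab,n_,st=None,None,None
    k=cv2.connectedComponentsWithStats(m.astype(np.uint8)); i=1+np.argmax(k[2][1:,4]); m=k[1]==i
    q=W[m]; return q,cv2.minAreaRect(q[:,:2].astype(np.float32)),m
if __name__=='__main__':
  for n in sys.argv[1:]:
    W=np.load(n+'.npy')
    try:
        c,nn,r,p=deck(W); print(n,'deck',c.round(1),nn.round(4),'tilt',np.arccos(nn[2]).round(4),'tiltdir',np.degrees(np.arctan2(nn[1],nn[0])).round(1),r, cv2.boxPoints(r).round(1).tolist())
    except Exception as e: print(e)
    try:
        q,r,m=wedge(W); print(n,'wedge',r,cv2.boxPoints(r).round(1).tolist())
        t=q[q[:,2]>36]; print(' tail top',len(t), cv2.minAreaRect(t[:,:2].astype(np.float32)), t[:,2].mean())
    except Exception as e: print(e)
E
python3 m2.py scene0 side0
python3 -c "
from h import *
print(rot(bot.read_state()['tool_rot']).round(3))"
```

```text
scene0 deck [465.8 149.4  49.4] [ 0.0096 -0.07    0.9975] tilt 0.0707 tiltdir -82.2 ((0.0, 0.0), (0.0, 0.0), 0.0) [[0.0, 0.0], [0.0, 0.0], [0.0, 0.0], [0.0, 0.0]]
scene0 wedge ((437.2270812988281, -280.6250915527344), (47.22834777832031, 159.74078369140625), 21.903364181518555) [[385.5, -215.3000030517578], [445.1000061035156, -363.5], [488.8999938964844, -345.8999938964844], [429.29998779296875, -197.6999969482422]]
 tail top 234 ((451.6822814941406, -322.1134948730469), (42.4278678894043, 70.96019744873047), 23.792062759399414) 38.2089833953123
side0 deck [472.  143.2  48. ] [ 0.0096 -0.0695  0.9975] tilt 0.0702 tiltdir -82.2 ((459.9942321777344, 132.2593231201172), (208.15969848632812, 261.4821472167969), 69.2107925415039) [[300.79998779296875, 81.4000015258789], [545.2999877929688, -11.399999618530273], [619.2000122070312, 183.1999969482422], [374.70001220703125, 276.0]]
side0 wedge ((440.2990417480469, -282.3967590332031), (41.84206771850586, 159.91110229492188), 22.023967742919922) [[390.8999938964844, -216.10000610351562], [450.8999938964844, -364.3999938964844], [489.70001220703125, -348.70001220703125], [429.70001220703125, -200.39999389648438]]
 tail top 319 ((461.2817077636719, -332.8985290527344), (39.16766357421875, 49.42877197265625), 19.627531051635742) 37.30197125911803
[[ 0.259 -0.    -0.966]
 [ 0.966 -0.001  0.259]
 [-0.001 -1.     0.   ]]
```

```bash
python3 - <<'E'
from h import *
def att(deg):
    z=np.array([np.cos(np.radians(deg)),np.sin(np.radians(deg)),0]); y=np.array([0,0,-1.]); x=np.cross(y,z)
    return quat(np.c_[x,y,z])
t=bot.read_state()['clock']
for nm,p,a in [('wd',[470,100,280],98),('ww',[460,-240,250],112)]:
    bot.move_to(p,att(a)); bot.dwell(.3)
    s=bot.read_state(); print(s['clock'],s['ee_pos'],s['joint_positions'].round(2),s['ft_force'].round(2))
    c,W=cloud('wrist'); cv2.imwrite(f'pics/{nm}.png',c['image']); np.save(nm+'.npy',W)
E
python3 m2.py wd ww
```

```text
2.4083 [469.94953328 100.32384049 279.95966849] [ 0.13  0.12  1.67  0.    1.35 -0.01] [ 0.59  0.59 -0.05]
4.05 [ 460.2333565  -239.51950151  250.08788499] [-0.55  0.23  1.61  0.    1.3  -0.94] [0.54 0.26 0.31]
wd deck [479.2 156.8  50.8] [ 0.0069 -0.0689  0.9976] tilt 0.0693 tiltdir -84.3 ((480.123046875, 145.6483154296875), (288.6724548339844, 214.5912322998047), 6.563089370727539) [[324.5, 235.6999969482422], [349.0, 22.600000381469727], [635.7999877929688, 55.599998474121094], [611.2000122070312, 268.70001220703125]]
wd wedge ((415.5010070800781, -217.37026977539062), (40.62339782714844, 32.85322952270508), 24.107580184936523) [[390.29998779296875, -210.6999969482422], [403.70001220703125, -240.6999969482422], [440.79998779296875, -224.10000610351562], [427.29998779296875, -194.10000610351562]]
 tail top 0 ((0.0, 0.0), (0.0, 0.0), 0.0) nan
a must be a positive integer unless no samples are taken
ww wedge ((439.912353515625, -278.13360595703125), (40.21995162963867, 162.40170288085938), 22.356801986694336) [[390.3999938964844, -210.6999969482422], [452.20001220703125, -360.8999938964844], [489.3999938964844, -345.6000061035156], [427.6000061035156, -195.39999389648438]]
 tail top 2516 ((459.9411315917969, -326.8282470703125), (40.107215881347656, 56.99951934814453), 22.080541610717773) 38.62048281037098m2.py:36: RuntimeWarning: Mean of empty slice.
  t=q[q[:,2]>36]; print(' tail top',len(t), cv2.minAreaRect(t[:,:2].astype(np.float32)), t[:,2].mean())
  ret = ret.dtype.type(ret / rcount)
```

```bash
ls pics; cat >> h.py <<'E'
def att(deg):
    z=np.array([np.cos(np.radians(deg)),np.sin(np.radians(deg)),0]); y=np.array([0,0,-1.]); x=np.cross(y,z)
    return quat(np.c_[x,y,z])
E
```

```text
scene0.png
side0.png
wd.png
wrist0.png
ww.png
```

View pics/wd.png

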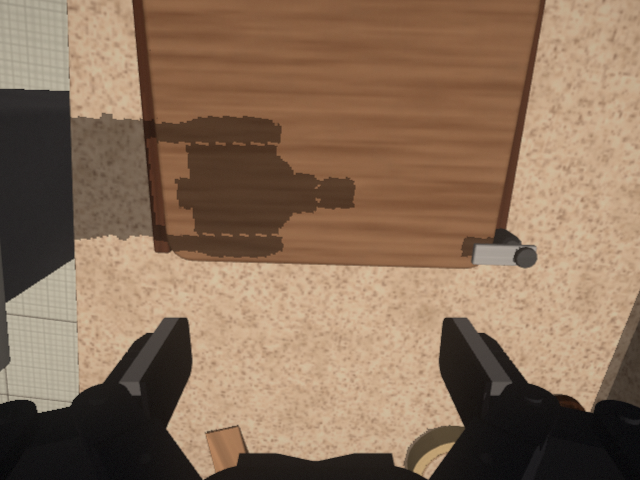

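View pics/ww.png

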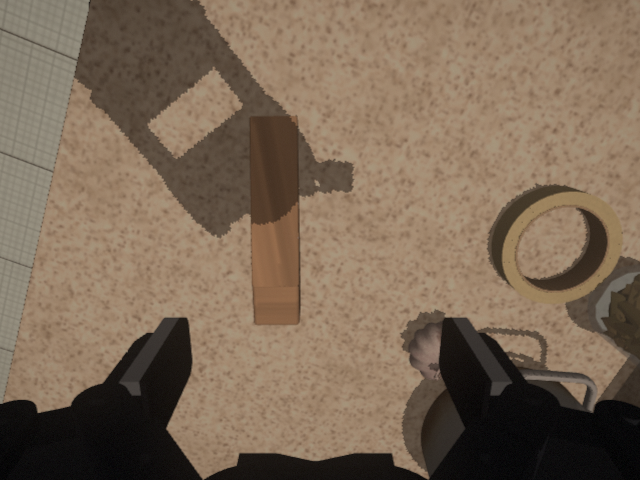

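In the wrist views the front edge runs from (175,258) to (470,267) with the tongue at (475-535,255). The wedge lies at (250-300, 116-325). Next I refine the wedge ends, the front edge and the tongue height.

```bash
python3 - <<'E'
from h import *
W=np.load('ww.npy'); I=cv2.imread('pics/ww.png')
for (u,v) in [(274,112),(274,115),(274,118),(276,121),(276,284),(276,290),(276,320),(276,323),(276,325),(276,328),(400,100),(200,330)]:
    print((u,v),W[v,u].round(1),I[v,u])
d=np.array([-np.sin(np.radians(22.36)),np.cos(np.radians(22.36))])
tail=np.array([470.8,-353.2])
m=np.zeros((480,640),bool); m[105:335,235:315]=True
q=W[m];q=q[np.isfinite(q).all(1)]
s=(q[:,:2]-tail)@d; l=(q[:,:2]-tail)@np.array([-d[1],d[0]])
k=abs(l)<15
for a in range(-10,200,6):
    z=q[k&(s>=a)&(s<a+6),2]; print(a+3,len(z),z.mean().round(1) if len(z) else '',end=' | ')
print()
W=np.load('wd.npy')
k=np.isfinite(W).all(-1)
b=W[200:300,440:560]; z=b[...,2]
tm=(z>56)&(z<75)
print('tongue',tm.sum(),np.percentile(z[tm],[5,25,50,75,95]).round(1)); print(cv2.minAreaRect(b[tm][:,:2].astype(np.float32)))
print('tongue flat px', W[255,490:512,2].round(1))
# front edge: per column last row with z>30
pts=[]
for u in range(195,455):
    col=W[:,u,2]; r=np.where(col[:300]>33)[0]; pts.append(W[r.max(),u])
pts=np.array(pts); p=np.polyfit(pts[:,0],pts[:,1],1); print('front',p,np.degrees(np.arctan(p[0])),pts[:,1].std(),(pts[:,1]-np.polyval(p,pts[:,0])).std(),pts[:,2].mean())
# side edges rows 20..200
for side in (0,1):
    e=[]
    for v in range(10,225):
        zz=W[v,:,2]; r=np.where((zz>40)&(zz<66))[0]
        if len(r): e.append(W[v,r.min() if side==0 else r.max()])
    e=np.array(e); pp=np.polyfit(e[:,1],e[:,0],1); print('side',pp,np.degrees(np.arctan(pp[0])),(e[:,0]-np.polyval(pp,e[:,1])).std(), np.polyval(pp,40))
print('table z',np.nanmedian(W[290:310,250:380,2]), np.nanmedian(W[100:200,570:610,2]))
E
```

```text
(274, 112) [ 403.5 -188.4    1.4] [69 84 98]
(274, 115) [ 404.3 -190.7    0.6] [58 73 90]
(274, 118) [ 405.5 -192.7    5.3] [42 59 81]
(276, 121) [ 407.9 -194.2    6.1] [41 58 80]
(276, 284) [ 456.6 -316.3   40. ] [ 70  99 137]
(276, 290) [ 458.6 -321.7   39.6] [ 72 100 139]
(276, 320) [ 468.5 -348.3   39.8] [ 70  99 136]
(276, 323) [ 469.5 -350.7   40.4] [ 68  96 131]
(276, 325) [ 4.749e+02 -3.749e+02  3.000e-01] [ 94 118 145]
(276, 328) [ 476.1 -378.5   -0.6] [101 126 152]
(400, 100) [ 496.6 -140.4    0.7] [112 137 162]
(200, 330) [ 407.8 -407.6    1. ] [114 140 164]
-7 0  | -1 45 38.5 | 5 220 39.2 | 11 210 39.1 | 17 216 39.1 | 23 226 39.1 | 29 228 39.1 | 35 224 39.0 | 41 249 38.6 | 47 253 37.0 | 53 255 35.5 | 59 258 34.0 | 65 261 32.5 | 71 262 31.0 | 77 258 29.5 | 83 268 28.0 | 89 263 26.5 | 95 260 25.0 | 101 271 23.5 | 107 261 22.1 | 113 268 20.4 | 119 259 19.0 | 125 265 17.4 | 131 270 16.0 | 137 267 14.4 | 143 268 13.0 | 149 279 11.4 | 155 258 9.9 | 161 287 8.4 | 167 254 6.9 | 173 289 4.8 | 179 275 1.0 | 185 82 1.0 | 191 0  | 197 0  | 
tongue 1374 [63.4 65.  65.8 69.  72. ]
((634.1178588867188, 77.92718505859375), (52.47156524658203, 18.33326530456543), 6.0216240882873535)
tongue flat px [65.6 64.3 63.8 66.  66.2 65.5 64.7 64.7 66.2 65.4 64.6 65.  65.9 65.4
 66.8 64.9 66.2 65.9 66.6 64.9 66.4 66.8]
front [  0.10999861 -14.07119886] 6.27721967307012 7.4419144273859175 0.6134042214220331 41.344954526692106
side [-1.11193248e-01  3.51716533e+02] -6.3448403906464135 0.46371023046306203 347.2688034192942
side [-1.08990944e-01  6.40537060e+02] -6.2201688140371765 0.5548104430459277 636.1774218971822
table z 1.1182155796615234 1.1989573688790074
```

```bash
python3 - <<'E'
from h import *
print(bot.tip_reach)
d=np.array([np.cos(np.radians(112.36)),np.sin(np.radians(112.36)),0])
g=np.array([470.8,-353.2,0])+17*d
q=att(112.36)
bot.move_to((g+[0,0,90]).tolist(),q)
bot.servo_line((g+[0,0,24]).tolist(),speed=80)
s=bot.read_state(); print(s['clock'],s['ee_pos'],s['ft_force'].round(2))
bot.move_gripper(30,grip_force=80)
s=bot.read_state(); print(s['clock'],s['ee_pos'],s['ft_force'].round(2),s['grip_width'])
p=s['ee_pos'].copy(); p[2]+=45
bot.servo_line(p.tolist(),speed=90)
bot.dwell(.2)
s=bot.read_state(); print(s['clock'],s['ee_pos'],s['ft_force'].round(2),s['grip_width'],s['moment'])
a=96.28; dd=np.array([np.cos(np.radians(a)),np.sin(np.radians(a)),0])
F=np.array([491.7,40,0]); t=F-dd*(158+40); t[2]=p[2]
bot.move_to(t.tolist(),att(a)); bot.dwell(.3)
s=bot.read_state(); print(s['clock'],s['ee_pos'],s['ft_force'].round(2),s['grip_width'],s['joint_positions'].round(2))
for n in ['wrist','side']:
    c,W=cloud(n); cv2.imwrite(f'pics/{n}2.png',c['image']); np.save(n+'2.npy',W)
E
```

```text
19.0
5.85 [ 464.557372   -337.6713594    24.44224084] [0.79 0.14 0.37]
6.3333 [ 464.53303076 -337.65612197   24.51666799] [-1.54  0.71  6.51] 38.90276388211371
7.1917 [ 464.3181375  -337.47947046   68.93427882] [ 0.55  0.43 -1.55] 39.222287550441 [-0.12836554 -0.00287731 -0.04606459]
8.2667 [ 513.19530437 -157.59643619   69.44302068] [-0.64 -0.41 -1.51] 38.678047421341574 [-0.37  0.49  1.72 -0.    0.93 -0.47]
```

View pics/wrist2.png

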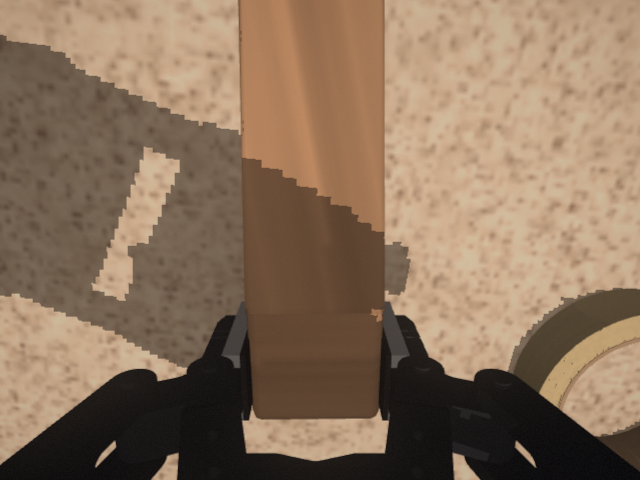

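View pics/side2.png

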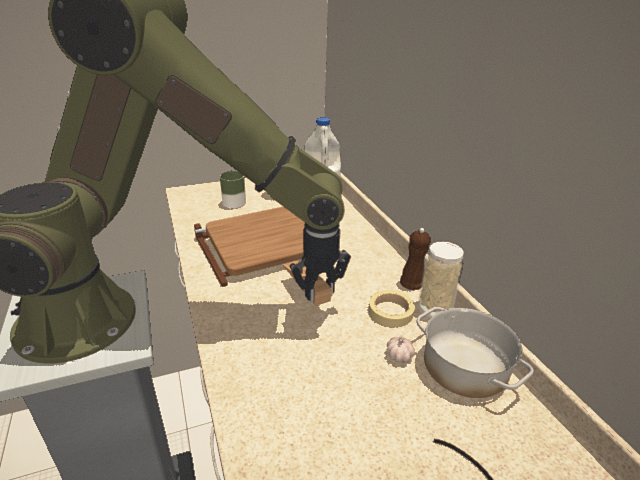

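```bash
python3 - <<'E'
from h import *
W=np.load('wrist2.npy')
a=96.28; d=np.array([np.cos(np.radians(a)),np.sin(np.radians(a)),0]); l=np.array([-d[1],d[0],0])
F=np.array([491.7,40,0])
q=W.reshape(-1,3); q=q[np.isfinite(q).all(1)]
s=(q-F)@d; t=(q-F)@l
k=(abs(t)<30)&(s>-200)&(s<-20)&(q[:,2]>30)&(q[:,2]<95)
for lo in range(-200,-20,12):
    m=k&(s>=lo)&(s<lo+12)
    if m.sum()>5: print(lo+6,m.sum(),'t',np.percentile(t[m],[2,98]).round(1),'z',q[m&(abs(t)<12),2].mean().round(1))
E
```

```text
-194 6397 t [-29.   28.9] z 83.8
-182 6940 t [-25.9  25. ] z 83.8
-170 6070 t [-19.2  18.9] z 82.3
-158 6209 t [-19.1  19. ] z 79.2
-146 6312 t [-19.   19.2] z 76.2
-134 6474 t [-18.8  19.3] z 73.2
-122 6536 t [-18.7  19.4] z 70.2
-110 6712 t [-18.6  19.6] z 67.2
-98 5551 t [-18.4  19.7] z 64.4
```

```bash
cat > slide.py <<'E'
from h import *
a=96.28; dd=np.array([np.cos(np.radians(a)),np.sin(np.radians(a)),0]); L=np.array([-dd[1],dd[0],0])
F=np.array([491.7,40,0])
q=att(95.7)
def rep(tag=''):
    s=bot.read_state(); f=s['ft_force']; e=s['ee_pos']-F
    print(tag,round(s['clock'],2),'ins',round(e@dd+158,2),'lat',round(e@L,2),'z',round(s['ee_pos'][2],2),'push',round(-f@dd,2),'flat',round(f@L,2),'fz',round(f[2],2),'grip',round(s['grip_width'],2)); return s,-f@dd,e@dd+158
E
python3 - <<'E'
from slide import *
t=F-dd*(158+40); t[2]=45
bot.servo_line(t.tolist(),q,speed=80)
t[2]=27; bot.servo_line(t.tolist(),speed=60); bot.dwell(.2); rep('low')
t[2]=22; print(bot.servo_line(t.tolist(),speed=8,until_force=3)); bot.dwell(.2); rep('down')
E
```

```text
low 9.47 ins -40.09 lat -0.12 z 27.28 push -0.14 flat 1.01 fz -2.22 grip 38.79
True
down 10.09 ins -40.05 lat -0.06 z 24.51 push -0.69 flat 0.21 fz 5.49 grip 39.03
```

```bash
python3 - <<'E'
from slide import *
zc=24.1
for ins in (-20,10,25,40,55,70,80):
    t=F+dd*(ins-158); t[2]=zc
    r=bot.servo_line(t.tolist(),q,speed=40,until_force=28)
    bot.dwell(.1); s,p,i=rep(str(r))
    if r: break
    if s['ft_force'][2]>7: zc+=.15
    if s['ft_force'][2]<1: zc-=.15
c,W=cloud('side'); cv2.imwrite('pics/side3.png',c['image']); np.save('side3.npy',W)
E
```

```text
False 10.84 ins -19.47 lat -0.33 z 24.44 push -3.11 flat -0.57 fz 6.64 grip 38.99
False 11.84 ins 10.33 lat -0.34 z 24.5 push -1.22 flat -0.49 fz 7.21 grip 39.2
False 12.47 ins 25.62 lat -0.16 z 24.46 push -2.46 flat -0.61 fz 6.38 grip 38.88
False 13.09 ins 40.62 lat -0.13 z 24.44 push -3.52 flat 0.42 fz 5.75 grip 38.61
False 13.72 ins 55.28 lat -0.25 z 24.53 push 0.26 flat -1.04 fz 4.82 grip 38.81
False 14.34 ins 70.12 lat -0.27 z 24.55 push 0.87 flat -0.24 fz 5.73 grip 39.07
False 14.84 ins 80.17 lat -0.25 z 24.54 push -0.51 flat -0.07 fz 4.93 grip 38.84
```

View pics/side3.png

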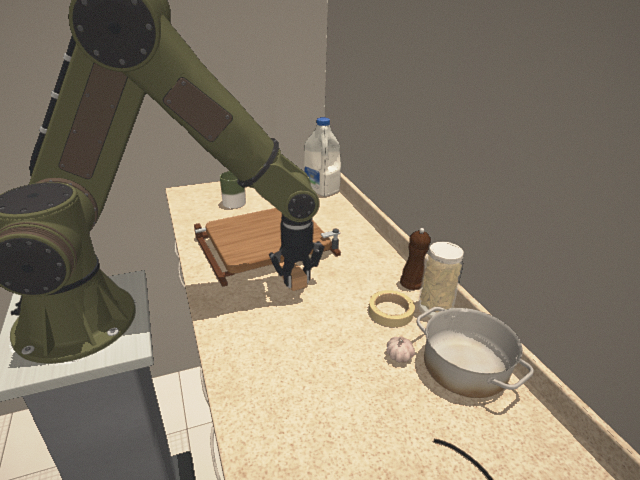

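```bash
cat >> slide.py <<'E'
def deckh(n,W):
    # height of deck top at s=22,t=-146 in stand, (tongue point), via plane fit
    q=W.reshape(-1,3); q=q[np.isfinite(q).all(1)]; s=(q-F)@dd; t=(q-F)@L
    k=(s>15)&(s<220)&(abs(t)<135)&(q[:,2]>25)&(q[:,2]<72); s,t,z=s[k],t[k],q[k,2]
    A=np.c_[s,t,np.ones(len(s))]; m=np.ones(len(s),bool)
    for th in (6,4,3,2.5,2.5): 
        c=np.linalg.lstsq(A[m],z[m],rcond=None)[0]; m=abs(z-A@c)<th
    print(n,'slope',c[0].round(4),c[1].round(4),'front z',c[2].round(2),'at tongue',(c@[22,-146,1]).round(2),'hinge',(c@[235,0,1]).round(2),m.sum())
E
python3 - <<'E'
from slide import *
for n in ['side0','side2','side3','scene0']: deckh(n,np.load(n+'.npy'))
t=None
s,p,i0=rep('start')
for k in range(1,7):
    t=F+dd*(80+k-158); t[2]=24.1
    r=bot.servo_line(t.tolist(),q,speed=6,until_force=20); rep(str(r))
    if r: break
c,W=cloud('side'); np.save('side4.npy',W); deckh('side4',W)
E
```

```text
side0 slope 0.0701 0.001 front z 40.63 at tongue 42.02 hinge 57.1 3921
side2 slope 0.0704 0.0016 front z 40.58 at tongue 41.9 hinge 57.12 3381
side3 slope 0.0379 0.0007 front z 48.08 at tongue 48.81 hinge 56.98 2619
scene0 slope 0.0721 0.0002 front z 41.11 at tongue 42.66 hinge 58.07 3894
start 14.89 ins 80.15 lat -0.26 z 24.56 push 1.37 flat -1.3 fz 7.05 grip 39.07
False 15.21 ins 80.59 lat -0.33 z 24.53 push 6.91 flat 0.05 fz 7.04 grip 39.08
False 15.53 ins 81.47 lat -0.33 z 24.55 push 8.07 flat -0.11 fz 7.09 grip 38.66
False 15.84 ins 82.47 lat -0.36 z 24.55 push 7.06 flat 0.58 fz 7.17 grip 39.26
False 16.16 ins 83.46 lat -0.36 z 24.54 push 9.09 flat 0.0 fz 7.0 grip 38.82
False 16.48 ins 84.46 lat -0.38 z 24.55 push 8.71 flat -0.3 fz 6.57 grip 39.09
False 16.79 ins 85.47 lat -0.37 z 24.54 push 8.65 flat 0.37 fz 6.47 grip 38.92
side4 slope 0.0314 0.0008 front z 49.55 at tongue 50.12 hinge 56.92 2596
```

```bash
python3 - <<'E'
from slide import *
def go(ins,sp,uf):
    t=F+dd*(ins-158); t[2]=24.1
    r=bot.servo_line(t.tolist(),q,speed=sp,until_force=uf); return (r,)+rep(str(r))
r,s,p,i=go(95,12,8)
r,s,p,i=go(102,12,8)
base=[]
if not r:
  ins=102
  while ins<120:
    ins+=1; r,s,p,i=go(ins,6,12)
    if len(base)>=4 and p>np.median(base)+3: break
    base.append(p)
c,W=cloud('side'); np.save('side5.npy',W); deckh('side5',W)
E
```

```text
False 17.74 ins 94.52 lat -0.38 z 24.55 push 8.06 flat -0.38 fz 6.38 grip 39.16
False 18.48 ins 101.53 lat -0.37 z 24.53 push 7.97 flat 0.79 fz 6.14 grip 38.81
False 18.79 ins 102.49 lat -0.35 z 24.51 push 8.3 flat -0.33 fz 6.38 grip 38.99
False 19.11 ins 103.51 lat -0.34 z 24.52 push 7.85 flat -0.05 fz 6.88 grip 38.85
False 19.43 ins 104.5 lat -0.35 z 24.54 push 7.63 flat 0.67 fz 6.92 grip 39.14
False 19.74 ins 105.49 lat -0.37 z 24.54 push 7.67 flat -0.18 fz 7.07 grip 38.79
False 20.06 ins 106.5 lat -0.37 z 24.52 push 8.15 flat 0.45 fz 7.78 grip 38.87
False 20.38 ins 107.51 lat -0.37 z 24.54 push 8.28 flat 0.24 fz 7.5 grip 38.69
False 20.69 ins 108.47 lat -0.37 z 24.55 push 8.84 flat 0.12 fz 6.38 grip 38.62
False 21.01 ins 109.51 lat -0.36 z 24.54 push 8.22 flat -0.03 fz 7.46 grip 38.96
False 21.32 ins 110.48 lat -0.34 z 24.52 push 8.47 flat 0.53 fz 6.73 grip 38.53
False 21.64 ins 111.49 lat -0.37 z 24.54 push 8.31 flat -0.67 fz 6.93 grip 38.78
False 21.96 ins 112.51 lat -0.36 z 24.53 push 8.67 flat -0.38 fz 7.44 grip 39.22
False 22.27 ins 113.52 lat -0.35 z 24.53 push 8.44 flat -0.19 fz 7.23 grip 39.18
False 22.59 ins 114.47 lat -0.34 z 24.53 push 8.35 flat -0.68 fz 7.49 grip 38.76
False 22.91 ins 115.51 lat -0.34 z 24.51 push 7.9 flat 0.51 fz 7.43 grip 39.14
False 23.23 ins 116.45 lat -0.34 z 24.52 push 8.23 flat -0.08 fz 6.59 grip 38.93
False 23.54 ins 117.27 lat -0.34 z 24.51 push 9.96 flat 0.02 fz 5.93 grip 39.24
False 23.86 ins 118.11 lat -0.37 z 24.53 push 11.17 flat -0.09 fz 5.77 grip 39.17
False 24.18 ins 118.95 lat -0.35 z 24.51 push 13.86 flat 0.61 fz 5.51 grip 39.05
side5 slope -0.0014 0.0011 front z 57.36 at tongue 57.16 hinge 57.03 2273
```

```bash
python3 - <<'E'
from slide import *
t=F+dd*(121-158); t[2]=24.1
print(bot.servo_line(t.tolist(),q,speed=6,until_force=8)); rep()
bot.dwell(.4); rep('settled')
for n in ['side','wrist']:
    c,W=cloud(n); cv2.imwrite(f'pics/{n}6.png',c['image']); np.save(n+'6.npy',W)
deckh('side6',np.load('side6.npy'))
E
```

```text
False
 24.54 ins 119.77 lat -0.38 z 24.53 push 16.87 flat -0.16 fz 6.25 grip 39.25
settled 24.94 ins 119.77 lat -0.37 z 24.53 push 16.53 flat -0.0 fz 5.24 grip 39.09
side6 slope -0.0019 0.0005 front z 57.46 at tongue 57.35 hinge 57.01 2292
```

View pics/wrist6.png

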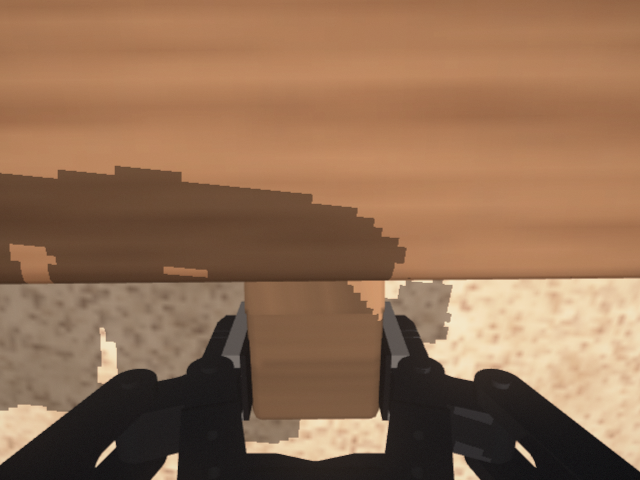

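```bash
python3 - <<'E'
from slide import *
for ins in (120.3,119.8):
    t=F+dd*(ins-158); t[2]=24.2
    bot.servo_line(t.tolist(),q,speed=4); bot.dwell(.15); s,p,i=rep('unload')
bot.move_gripper(60); bot.dwell(.2); rep('open')
c,W=cloud('wrist'); cv2.imwrite('pics/wrist7.png',c['image']); np.save('wrist7.npy',W)
c,W=cloud('side'); deckh('side7',W)
A=cv2.imread('pics/wrist6.png');B=cv2.imread('pics/wrist7.png')
print([ (int(np.argmax(np.abs(np.diff(X[400:430,300:340].mean((1,2)))))+400)) for X in (A,B)])
for n in ('wrist6','wrist7'):
    W=np.load(n+'.npy'); q_=W[300:440,270:360].reshape(-1,3); q_=q_[(q_[:,2]>37)&(q_[:,2]<42)]; s=(q_-F)@dd; print(n,np.percentile(s,[1,2,5]).round(2))
E
```

```text
unload 25.52 ins 119.71 lat -0.36 z 24.53 push 9.62 flat -0.84 fz 4.48 grip 39.14
unload 25.94 ins 119.68 lat -0.35 z 24.52 push 3.77 flat -1.01 fz 5.55 grip 38.94
open 26.48 ins 119.86 lat 0.05 z 24.15 push -0.13 flat -0.42 fz 0.57 grip 59.83
side7 slope -0.0023 0.0004 front z 57.5 at tongue 57.4 hinge 56.95 2243
[418, 420]
wrist6 [-53.97 -53.21 -51.6 ]
wrist7 [-53.97 -53.27 -51.71]
```

View pics/wrist7.png

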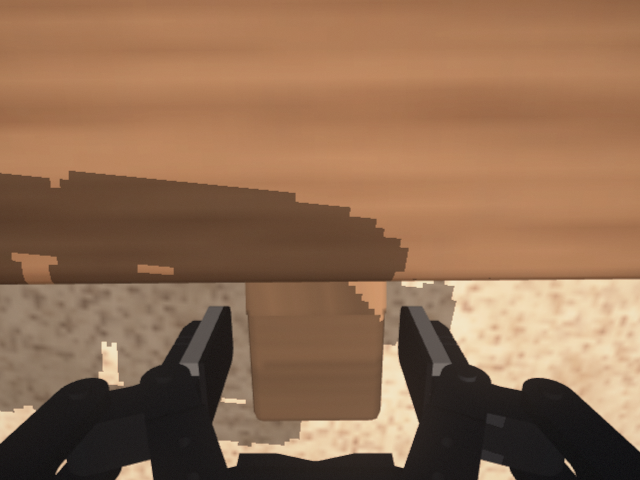

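The wedge stayed put on release: its tail edge in the picture is unmoved, and the board is level at the tongue. Now I back off straight up and check again.

```bash
python3 - <<'E'
from slide import *
s=bot.read_state(); p=s['ee_pos'].copy(); p[2]=60
bot.servo_line(p.tolist(),speed=60)
p=p-dd*60; p[2]=230
bot.servo_line(p.tolist(),speed=130); bot.dwell(.4); rep('up')
for n in ['wrist','side']:
    c,W=cloud(n); cv2.imwrite(f'pics/{n}8.png',c['image']); np.save(n+'8.npy',W); deckh(n+'8',W)
E
```

```text
up 29.27 ins 59.88 lat 0.06 z 229.9 push -0.3 flat 0.32 fz 0.13 grip 60.09
wrist8 slope -0.0048 -0.0006 front z 59.33 at tongue 59.32 hinge 58.2 17829
side8 slope -0.0015 0.0008 front z 57.4 at tongue 57.25 hinge 57.03 3501
```

View pics/wrist8.png

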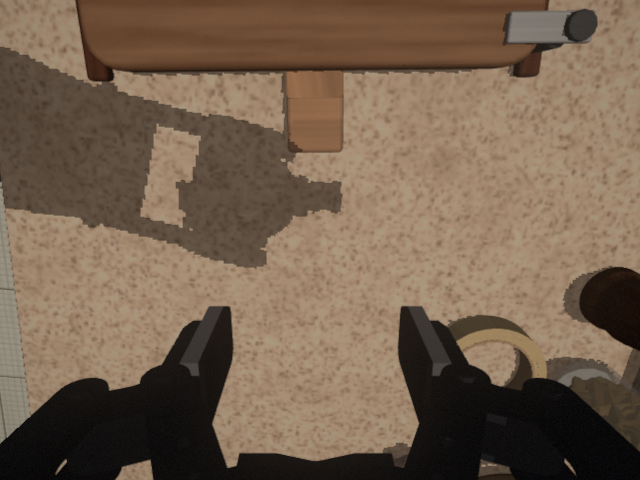

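View pics/side8.png

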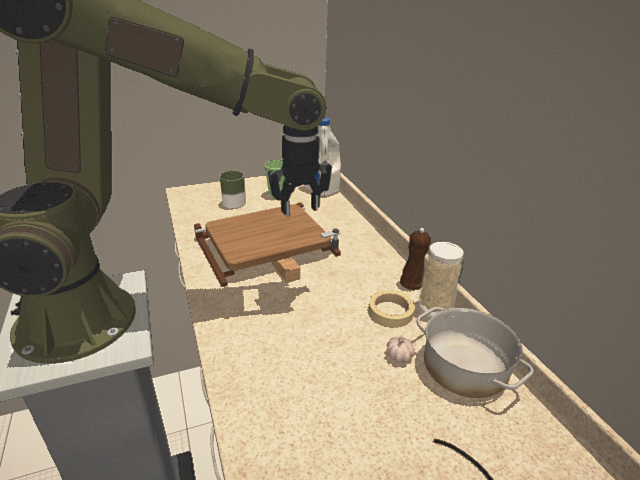

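The wedge sits squarely mid-edge at (288-342, 72-152). The board is up at the tongue (505-590, 28), and nothing else has moved. Handing in.

```bash
python3 - <<'E'
from rig import bot
print(bot.finish_job(), bot.read_state()['clock'])
E
```

```text
the job is handed in; nothing more can be done
the job is handed in; nothing more can be done
```

The job is handed in. The wedge is holding the board up against the gauge tongue, and the arm was clear of everything by about 29 s of the 58 s allowed. I gripped the wedge by its tail block, set it down in front of the board's front edge and slid it about 120 mm under the middle.

**Force on the tongue:** the sliding push held steady at about 8.3 N, then began to climb at about 117 mm when the board met the tongue. I stopped at 16.5 N, which is about 8.2 N above the sliding level. At about 1 N of push per newton, that puts close to 8 N on the tongue. This is inferred from the push, because nothing measures the tongue directly.

**After letting go:** I eased off the push before opening the gripper, and the wedge moved back only about 0.1 mm. The board stayed level, and the last pictures show the wedge square and centred.

**Other objects:** those visible in the last pictures look undisturbed. I checked this only by eye.

**What disagreed:** the side and wrist cameras put the board's height at the tongue about 2 mm apart (57.3 and 59.3 mm). Those lie on either side of the tongue height I had estimated, about 58.5 mm, and are within calibration error, so I went by the force climb instead.

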